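# Slide a nose-heavy parts tray across a gap onto its sprung stop

## Robot

A 7-joint arm with a two-finger parallel gripper is mounted at the origin on the work surface; the furniture and walls round the work are solid. World frame = base frame: x ahead of the robot, y to its left, z up, the work surface at z = 0. Lengths are in m, angles in rad, forces in N, time in s.
With the tool pointing down it reaches from about 0.425 to 0.925 m from the base axis. Payload 6.8 kg.
Tool frame: the origin (TCP) lies where the fingers leave the gripper's body, on its centre line; the fingertips stand 73 mm ahead of it and the grasp point (between the pads) lies ahead of it (hold_point_z is the z of the grasp point in the tool frame, in m); z points along the fingers, y is the line along which they close (so a half turn about z gives the same grasp; the last joint's range is limited). The gripper opens to 85 mm and grips with 20 to 120 N. Pads are 22 mm wide; open, the fingers measure 114 mm over their backs; the gripper's body (76 mm by 85 mm) begins 54 mm behind the grasp point. The pads swing forward as they close: fully open they stand 13 mm farther back than shut.
Start: joints at [1.186, 0.477, 0.022, 1.555, -0.011, 1.109, -0.083], TCP at [0.184, -0.649, 0.304] pointing down, gripper open.
Joint ranges: [-2.96, 2.96], [-0.34, 2.1], [-1.41, 1.46], [0.24, 2.44], [-1.37, 4.51], [0.17, 1.92], [-2.96, 2.96]. Speed limits (rad/s): [2.39, 2.39, 3.14, 3.14, 3.14, 3.14, 3.14].

## Interface

Orientations are given as a unit quaternion [x, y, z, w].
In Python, from rig import * gives the robot as it stands.
- The arm moves only by the shell command python3 -m inch 'ROWS' [OPENING] [FORCE]. ROWS is a JSON list of rows, 1 to 5 of them, each of 4 numbers: dx, dy, dz in m, then a turn about the tool's z in rad; each row shifts and turns the commanded pose from where the row before left it, along the tool's axes as they then stand; what a row does not reach is not made up. A row lasts 1/12 s, in which the tool goes at most 0.0417 m and 0.125 rad, less where a joint would pass 70% of its speed; a pose out of reach is approached as far as the arm can. OPENING is the finger opening in m, set as the command begins (- or left out keeps the last). The fingers move at their own pace and stop on an object; FORCE is the grip in N (left out, the last holds). Time passes only in rows, so rows that do not move let the fingers close. It prints the time, the measured TCP pose, the force, the opening and the grip force at its end.
- get_obs(): the state, without advancing time (a new reading comes with each control period).
- grab_frame(name): name is "scene" or "top" or "wrist"; returns the picture (384x512x3 uint8, blue, green, red); there is no depth.
- camera_model(name): a dict with "camera_matrix" (3x3 intrinsics, pixels), "dist" ([k1, k2, p1, p2, k3] as OpenCV has them; the pictures are not rectified), "R" (3x3) and "t" (3): a world point X has camera coordinates R X + t. Camera axes: x right, y down, z forward; pixel columns grow to the right and rows downward; lengths in m; the calibration is good to about 2 mm. A picture is of the moment at which its call begins: read the wrist's pose just before it. camera_model takes no time and is no camera call; for the wrist camera it gives the pose at the moment of the call.
- sign_off(): hands the job in; it is judged then, once.
The state is a dict: "time": time; "qpos": joint angles; "qvel": joint speeds; "joint_efforts": joint torques, N m; "tcp_pos": TCP position; "tcp_rot": TCP orientation; "force": force on the tool from outside, world axes, zero at the start; "moment": the same for the moment, N m; "grip_width": finger opening in m; "finger_force": force on a finger pad.
Only numpy, scipy, OpenCV 4.12 (cv2) and the standard library are available. Lean on these libraries where they do the work, as an engineer would, in place of code of your own. Each camera call takes 0.05 s, during which the arm holds its last target. There are 200 camera calls.

## Task

The blue tray carries a heavy steel block in its nose. Slide it straight across the gap from the plain stand, between the black rails of the other stand and up to the red end stop, without lifting it clear and without its nose or tail dipping into the gap. Press it firmly against the rubber buffer of the stop for a moment so that the buffer gives a little, but do not ram it or drive the buffer to its bottom, then let go and leave the tray between the rails against the buffer, with the block still in its pocket.

Things in the scene. Friction and masses are not known exactly. Their poses are not given: they have to be found in the camera images.
- tray: blue steel tray, mm: 160 (x) x 110 (y), 22 high, floor 4 thick, 0.28 kg; origin at the centre of its underside, +x to the nose (wall at x=+80, underside upswept 8 over the last 14). Loaded, its centre of mass lies 19 to 26 ahead of the origin: unless the tail is held down it tips into the gap (74 to 84 wide) before the nose is across. Sliding friction varies, 2 to 9 N
- tray_handle (a point): centre of the tray's dark handle bar, above the tail (mm): 10 thick (tray x) x 80 long (tray y) x 16 high, at x=-60, z=+50 in the tray's frame, on two 8 wide posts at y=+-36; its middle can be gripped from above, the fingers closing along the tray's x; over 25 of free height below it
- work_block: grey steel block with three holes, 45 (x) x 75 (y) x 18 high, about 0.46 kg, loose in a pocket of 8 mm ribs in the tray's nose, some 40 mm ahead of the tray's origin; origin at the centre of its underside, 4 mm above the tray's underside
- near_stand: plain fixed steel stand without rails (mm): deck 190 (x) x 146 (y), top 60 above the table; origin on the table under the deck's centre, +x points across the gap to the other stand; the tray starts on it, off-centre and askew
- far_stand: fixed steel stand with rails (mm): deck 220 (x) x 146 (y), top 60 above the table; origin on the table under the deck's centre, +x the direction of travel, parallel to the near stand's; the gap ends at its x=-110 edge; two black rails 10 high, 120 apart inside, run along x from -75 to +110, their mouths flared towards the gap
- end_stop: red bracket on the far stand, sharing its frame; face at x=+110 mm. Its adjusting screw carries a rubber buffer on the centre line, 14 above the deck; the tip stands out 15 to 45 mm from the face: set anew each time, not measured. The buffer is sprung: gives from 4 N on, 2.6 N per mm, bottoms after 6 mm at 19 N, rigid beyond; it returns when released, pushing the tray back
Mind the look-alikes: they are no part of the job. There is more than one size of the work_block; the job needs the middle-sized.

How it is judged:
On the way, in this order (a step that is already met when the one before it is completed fails the run):
1. the tray's nose is carried over the gap and lies on the far stand between the rails, the tray level (x of tray in the frame of far_stand above -0.165 m and angle between tray's own z axis and vertical below 0.06 rad), for 0.1 s.
2. the tray is pressed against the end stop's buffer with at least 6 N for 0.3 s, wholly on the far stand (contact force between tray and end_stop above 6 N and x of tray in the frame of far_stand above -0.02 m), for 0.3 s.
At the end, for the whole second after the job is handed in: the tray rests flat (tilt < 0.03 rad, height within 4 mm) and still on the far stand, within 9 mm of the rails' centre line and 0.08 rad of their direction, its origin -26 to +22 mm along x from that stand's; the block lies on the tray's floor, 30 to 50 mm ahead of its origin (x of tray in the frame of far_stand between -0.026 and 0.022 m and y of tray in the frame of far_stand between -0.009 and 0.009 m and z of tray in the frame of far_stand between 0.056 and 0.064 m and angle between the x axis of tray and the x axis of far_stand, either way round below 0.08 rad and angle between tray's own z axis and vertical below 0.03 rad and z of work_block in the frame of tray below 0.009 m and x of work_block in the frame of tray between 0.03 and 0.05 m and linear speed of tray below 0.01 m/s); the robot touches nothing.
It fails at once if the tray's nose or tail sags into the gap (tray tilted by more than 0.08 rad) (angle between tray's own z axis and vertical above 0.08 rad).
It fails at once if the tray is lifted off the stands by more than 12 mm instead of slid (height (world z) of tray above 0.072 m).
It fails at once if the tray is rammed against the end stop, past the bottom of its buffer (more than 25 N) (contact force between tray and end_stop above 25 N).
It also fails if it takes over 51 s, if anything falls off the work surface, if the arm or the gripper's body presses on something with over 40 N, if the wrist force passes 120 N, or if a joint passes its speed limit or range.

## Working session

There is one attempt and no reset: what is moved stays moved. The work goes in short steps, Python scripts to look and compute and a shell command to move; the robot and the scene stay as the last step left them, time stands still between calls to the robot, and variables do not carry over. Pictures are saved under pics/ and viewed, at most 10 in all, crops included, and the job is handed in when it is done.

```bash
mkdir -p pics; ls; python3 - <<'E'
from rig import *
import cv2
o=get_obs();print(o)
for n in("scene","top"):
    cv2.imwrite(f"pics/{n}0.png",grab_frame(n)); c=camera_model(n); print(n,c)
try: print(hold_point_z)
except Exception as e: print(e)
E
```

```text
pics
{'time': 0.0, 'qpos': array([ 1.18590295,  0.47782788,  0.02233742,  1.55644007, -0.0114794 ,
        1.10929483, -0.08306561]), 'qvel': array([ 5.22402081e-04, -8.77809676e-04,  1.86886203e-04, -8.79555365e-05,
       -4.77911643e-04,  1.53202064e-03, -8.82396529e-04]), 'joint_efforts': array([ 1.73452790e-04, -5.96455872e+01,  1.60830840e+00, -2.81193709e+01,
        1.24768488e-02,  9.39875812e-03,  9.05723027e-06]), 'tcp_pos': array([ 0.18432766, -0.64887357,  0.30291174]), 'tcp_rot': array([ 9.90433388e-01,  1.37988606e-01, -2.03404869e-04, -8.98200365e-04]), 'force': array([-0.48219109, -0.12515457, -0.73217189]), 'moment': array([ 0.04296073, -0.03012368, -0.02409406]), 'finger_force': 0.0, 'grip_width': 0.0853435765451739}
scene {'camera_matrix': array([[476.59216648,   0.        , 257.01534465],
       [  0.        , 476.59216648, 189.42209387],
       [  0.        ,   0.        ,   1.        ]]), 'dist': array([-0.17710941,  0.        ,  0.        ,  0.        ,  0.        ]), 'R': array([[-0.82511421, -0.564725  , -0.016499  ],
       [-0.32693013,  0.50108429, -0.80126851],
       [ 0.46076375, -0.65574401, -0.59807738]]), 't': array([0.39519351, 0.22624282, 0.95961837])}
top {'camera_matrix': array([[487.81312986,   0.        , 251.30648055],
       [  0.        , 487.81312986, 191.317633  ],
       [  0.        ,   0.        ,   1.        ]]), 'dist': array([-0.06440991,  0.        ,  0.        ,  0.        ,  0.        ]), 'R': array([[ 0.01850655, -0.99973548,  0.01365567],
       [-0.99637013, -0.01957586, -0.08284537],
       [ 0.08309077, -0.01207292, -0.99646885]]), 't': array([0.01002239, 0.49204007, 1.02380271])}
0.0539
```

View pics/top0.png

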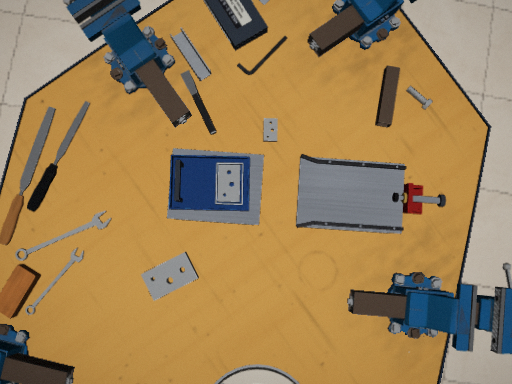

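View pics/scene0.png

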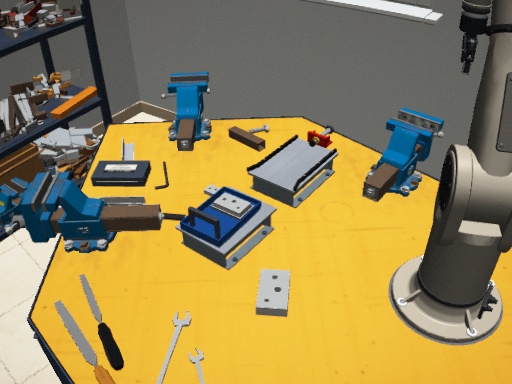

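The top view shows the tray on the near stand (168–263, 150–223) with handle at (178,180). The far stand with rails spans (297–405, 155–233), with the red stop at (412,198). Travel is towards image right, which is about world −y. The scene view agrees, and the middle-sized block is already in the tray's pocket.

```bash
cat > h.py <<'E'
from rig import *
import cv2, numpy as np
def ray(cam,px,z):
    c=camera_model(cam) if isinstance(cam,str) else cam
    p=cv2.undistortPoints(np.float64(px).reshape(-1,1,2),c["camera_matrix"],c["dist"]).reshape(-1,2)
    d=np.c_[p,np.ones(len(p))]@c["R"]; o=-c["R"].T@c["t"]
    return o+d*((z-o[2])/d[:,2])[:,None]
def big(m):
    cs,_=cv2.findContours(m.astype(np.uint8),cv2.RETR_EXTERNAL,cv2.CHAIN_APPROX_NONE)
    return max(cs,key=cv2.contourArea)
E
python3 - <<'E'
from h import *
im=grab_frame("top"); h=cv2.cvtColor(im,cv2.COLOR_BGR2HSV); H,S,V=[h[...,i].astype(int) for i in range(3)]
blk=np.ones(H.shape,bool)
def roi(x0,y0,x1,y1):
    m=np.zeros(H.shape,bool); m[y0:y1,x0:x1]=1; return m
def rect(m,z,name):
    r=cv2.minAreaRect(big(m)); b=cv2.boxPoints(r); w=ray("top",b,z); print(name,b.round(1).tolist(),"\n",w[:,:2].round(4).tolist(),'c',w.mean(0).round(4),'L',np.linalg.norm(w[1]-w[0]).round(4),np.linalg.norm(w[2]-w[1]).round(4))
blue=(H>100)&(H<130)&(S>120)
rect(blue&roi(150,140,270,230),.082,"tray rim")
notY=(S<90)
rect(notY&roi(150,140,285,235),.06,"near deck(grey)")
rect(notY&(V>70)&roi(285,140,408,245),.06,"far deck")
# rails: dark
dk=(V<55)&roi(300,150,403,240)
for n,a,b in(("railL",150,185),("railR",205,240)):
    m=dk&roi(318,a,400,b); y,x=np.nonzero(m)
    xs=np.unique(x); 
    lo=np.array([y[x==k].min() for k in xs]);hi=np.array([y[x==k].max() for k in xs])
    for e,nm in((lo-.5,"top"),(hi+.5,"bot")):
        p=np.polyfit(xs,e,1); q=np.c_[[320,395],np.polyval(p,[320,395])]; w=ray("top",q,.07); print(n,nm,q.round(1).tolist(),w[:,:2].round(4).tolist(),"dir",np.arctan2(*(w[1]-w[0])[[1,0]]).round(4), np.std(e-np.polyval(p,xs)).round(2))
cv2.imwrite("pics/crop.png",cv2.resize(im[135:250,155:455],None,fx=2.6,fy=2.6,interpolation=cv2.INTER_CUBIC))
E
```

```text
tray rim [[168.60000610351562, 208.39999389648438], [170.10000610351562, 154.10000610351562], [249.39999389648438, 156.1999969482422], [248.0, 210.39999389648438]] 
 [[0.449, 0.1854], [0.559, 0.1861], [0.5579, 0.0254], [0.448, 0.0262]] c [0.5035 0.1058 0.082 ] L 0.11 0.1608
near deck(grey) [[166.39999389648438, 218.1999969482422], [171.5, 147.6999969482422], [263.79998779296875, 154.3000030517578], [258.6000061035156, 224.89999389648438]] 
 [[0.4298, 0.1928], [0.5761, 0.1871], [0.5659, -0.0045], [0.4198, 0.0036]] c [0.4979 0.0947 0.06  ] L 0.1464 0.1918
far deck [[294.8999938964844, 226.10000610351562], [299.79998779296875, 157.8000030517578], [405.79998779296875, 165.39999389648438], [400.8999938964844, 233.6999969482422]] 
 [[0.4186, -0.0709], [0.5601, -0.0795], [0.5492, -0.3021], [0.4066, -0.2908]] c [ 0.4836 -0.1858  0.06  ] L 0.1418 0.2229
railL top [[320.0, 159.8], [395.0, 165.0]] [[0.5555, -0.12], [0.548, -0.2761]] dir -1.6189 0.83
railL bot [[320.0, 163.1], [395.0, 168.6]] [[0.5485, -0.1201], [0.5406, -0.2761]] dir -1.6216 0.3
railR top [[320.0, 221.4], [395.0, 226.7]] [[0.429, -0.1209], [0.4207, -0.2754]] dir -1.6245 0.37
railR bot [[320.0, 223.7], [395.0, 229.4]] [[0.4242, -0.1209], [0.4152, -0.2754]] dir -1.6293 0.34
```

View pics/crop.png

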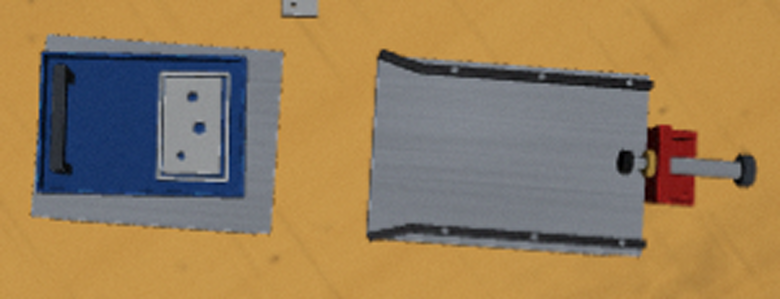

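```bash
python3 -m inch '[[0.02,-0.03,0,0.0942],[0.02,-0.03,0,0.0942],[0.02,-0.03,0,0.0942],[0.026,-0.03,0,0],[0.026,-0.03,0,0]]' 0.085 | tail -1
python3 -m inch '[[0.026,-0.03,0,0],[0.026,-0.03,0,0],[0.026,-0.03,0,0],[0.026,-0.03,0,0],[0.026,-0.03,0,0]]' 
python3 -m inch '[[0.026,-0.03,0,0],[0.026,-0.03,0,0],[0,-0.03,0,0],[0,-0.03,0,0],[0,-0.03,0,0]]' 
python3 -m inch '[[0,-0.03,0,0],[0,-0.03,0,0],[0,-0.03,0,0],[0,-0.03,0,0],[0,-0.03,0,0]]' 
python3 -m inch '[[0,-0.03,0,0],[0,-0.03,0,0],[0,-0.03,0,0],[0,-0.02,0,0],[0,0,0,0]]' 
python3 - <<'E'
from h import *
print(ray("top",[178.5,180.6],.118), ray("top",[392.3,197],.074))
E
```

```text
finger_force: 0.0
time: 0.98
tcp_pos: [0.411, -0.3395, 0.3039]
tcp_rot: [1.0, -0.003, -0.0, 0.0]
force: [0.1, -1.2, -0.2]
grip_width: 0.0852
finger_force: 0.0
time: 1.4
tcp_pos: [0.4632, -0.1898, 0.3036]
tcp_rot: [1.0, -0.003, -0.0, -0.0]
force: [0.7, -0.4, -0.2]
grip_width: 0.0851
finger_force: 0.0
time: 1.82
tcp_pos: [0.4636, -0.0402, 0.3039]
tcp_rot: [1.0, -0.003, -0.0, 0.0]
force: [0.5, 0.3, 0.0]
grip_width: 0.0852
finger_force: 0.0
time: 2.23
tcp_pos: [0.4642, 0.0732, 0.3041]
tcp_rot: [1.0, 0.001, 0.0, -0.001]
force: [-0.5, -0.1, -0.1]
grip_width: 0.0851
finger_force: 0.0
[[0.5017211  0.16235312 0.118     ]] [[ 0.4812845  -0.26879932  0.074     ]]
```

```bash
python3 -m inch '[[0.01,-0.023,0.01,0],[0.01,-0.023,0.01,0],[0.01,-0.023,0.01,0],[0.01,-0.022,0.01,0],[0,0,0,0]]' 
python3 - <<'E'
from h import *
c=camera_model("wrist"); im=grab_frame("wrist"); cv2.imwrite("pics/w1.png",im)
o=get_obs(); print(o["tcp_pos"],o["tcp_rot"])
for k in("camera_matrix","R","t","dist"): print(c[k].tolist())
E
```

```text
time: 2.65
tcp_pos: [0.5055, 0.1628, 0.2622]
tcp_rot: [1.0, -0.001, -0.001, -0.001]
force: [-1.2, 0.5, 0.4]
grip_width: 0.0849
finger_force: 0.0
[0.50506744 0.1606494  0.26271103] [ 9.99998415e-01 -1.43488942e-03 -1.02653927e-03 -2.37629693e-04]
[[331.05530914308395, 0.0, 258.5567041993162], [0.0, 331.05530914308395, 190.56796042428041], [0.0, 0.0, 1.0]]
[[-0.00015788318443586666, -0.9999987983765735, -0.0015421797272484941], [-0.9493005687934036, -0.00033493640749654435, 0.31436971531323604], [-0.31436985409135876, 0.0015136257840024964, -0.9492993752107741]]
[0.16414319290581997, 0.4523179482514265, 0.4986108939033368]
[0.0012570697837665918, 0.0, 0.0, 0.0, 0.0]
```

View pics/w1.png

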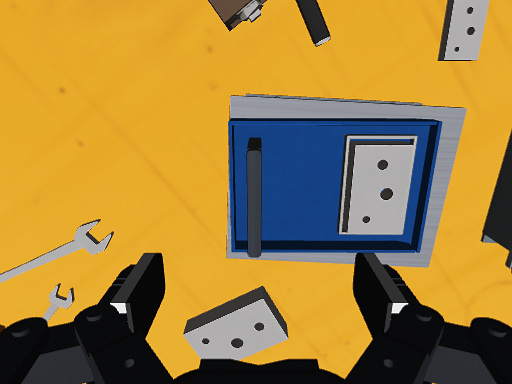

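The wrist view shows the handle bar at about u 247–261, v 139–257, clear between the open fingers. The block is seated in its pocket.

```bash
python3 - <<'E'
from h import *
im=cv2.imread("pics/w1.png").astype(int); c=dict(camera_matrix=np.array([[331.0553,0,258.5567],[0,331.0553,190.568],[0,0,1.]]),dist=np.zeros(5),R=np.array([[-0.000158,-0.9999988,-0.001542],[-0.9493006,-0.000335,0.3143697],[-0.3143699,0.0015136,-0.9492994]]),t=np.array([0.164143,0.452318,0.498611]))
dk=(im.max(2)<95)&(im.max(2)-im.min(2)<30)
for v in(160,180,200,220,240):
    xs=np.nonzero(dk[v,238:275])[0]+238
    print(v,xs.min(),xs.max(), ray(c,[[xs.min()-.5,v],[xs.max()+.5,v]],.118)[:,:2].round(4).tolist())
col=np.nonzero(dk[120:275,254])[0]+120; print(col.min(),col.max(), ray(c,[[254,col.min()],[254,col.max()]],.118)[:,:2].round(4).tolist())
E
```

```text
160 247 260 [[0.5367, 0.1718], [0.5367, 0.1626]]
180 247 260 [[0.523, 0.172], [0.523, 0.1626]]
200 247 260 [[0.5087, 0.1721], [0.5087, 0.1625]]
220 248 260 [[0.4938, 0.1716], [0.4938, 0.1625]]
240 248 260 [[0.4783, 0.1718], [0.4783, 0.1625]]
120 256 [[0.5626, 0.1668], [0.4654, 0.1672]]
```

```bash
python3 -m inch '[[0,-0.006,0.02,0],[0,0,0.025,0],[0,0,0.025,0],[0,0,0.02,0],[0,0,0.0095,0]]' 
python3 -m inch '[[0,0,0,0],[0,0,0,0],[0,0,0,0]]' 
```

```text
time: 3.12
tcp_pos: [0.504, 0.1628, 0.1622]
tcp_rot: [1.0, -0.004, -0.002, 0.001]
force: [0.5, -0.3, -1.1]
grip_width: 0.0847
finger_force: 0.0
time: 3.37
tcp_pos: [0.506, 0.1651, 0.1657]
tcp_rot: [1.0, -0.003, 0.001, -0.0]
force: [-0.0, 0.2, 0.0]
grip_width: 0.085
finger_force: 0.0
```

```bash
python3 -m inch '[[0,-0.001,0.001,0],[0,0,0,0],[0,0,0,0],[0,0,0,0],[0,0,0,0]]' 0.0 90
python3 -m inch '[[0,0,0,0],[0,0,0,0],[0,0,0,0],[0,0,0,0],[0,0,0,0]]'
python3 - <<'E'
from h import *
o=get_obs();print(o["force"],o["moment"],o["tcp_pos"])
E
```

```text
time: 3.78
tcp_pos: [0.5053, 0.1662, 0.1637]
tcp_rot: [1.0, -0.003, 0.0, -0.0]
force: [-0.1, 0.1, 0.6]
grip_width: 0.0249
finger_force: 0.0
time: 4.2
tcp_pos: [0.5052, 0.1663, 0.1637]
tcp_rot: [1.0, -0.003, 0.0, -0.0]
force: [-1.4, -1.6, 6.1]
grip_width: 0.0087
finger_force: 88.2
[-1.35596982 -1.58189466  6.10459072] [-0.04157101  0.30560449  0.08103989] [0.50524227 0.16630021 0.16368947]
```

```bash
python3 -m inch '[[0,0,0.001,0.023],[0,0,0,0.023],[0,0,0,0],[0,0,0,0]]'
python3 - <<'E'
from h import *
o=get_obs();print(o["force"],o["moment"],o["tcp_pos"],o["tcp_rot"])
im=grab_frame("wrist"); cv2.imwrite("pics/w2.png",im); cv2.imwrite("pics/t2.png",grab_frame("top"))
E
```

```text
time: 4.53
tcp_pos: [0.5061, 0.1665, 0.1637]
tcp_rot: [1.0, -0.025, 0.001, -0.0]
force: [-1.8, -1.6, 12.6]
grip_width: 0.0085
finger_force: 89.6
[-1.8253266  -1.58614819 12.58921322] [-0.33661174  0.43229676  0.53368252] [0.5060865  0.16647987 0.16368705] [ 9.99681427e-01 -2.52086228e-02  1.25227000e-03 -4.76481258e-05]
```

View pics/t2.png

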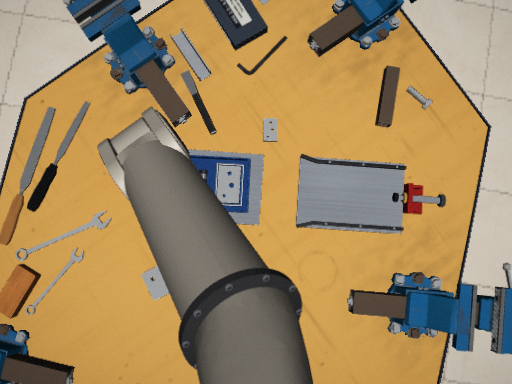

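The top view shows the tray nose still visible (edge around u 247–250, v 155–212) and roughly parallel to the stand. I'll measure its lateral offset before sliding.

```bash
cat >> h.py <<'E'
def nose(f):
    "tray nose rim edge ends -> mid and yaw; lateral/along in far frame"
    im=cv2.imread(f); h=cv2.cvtColor(im,cv2.COLOR_BGR2HSV).astype(int)
    m=(h[...,0]>100)&(h[...,0]<130)&(h[...,1]>120); m[:140]=0;m[240:]=0;m[:,:195]=0;m[:,402:]=0
    ct=big(m)[:,0,:]; r=np.array([[ct[ct[:,1]==y,0].max()+.5,y] for y in range(ct[:,1].min()+4,ct[:,1].max()-3)])
    w=ray("top",r,.082)[:,:2]; p=np.polyfit(w[:,0],w[:,1],1); yaw=np.arctan(p[0])-np.pi/2
    x1=r[:,0].max()-3
    def ed(f,s):
        q=np.array([[x,f(ct[ct[:,0]==x,1])+s] for x in np.arange(int(x1)-25,int(x1)-3) if (ct[:,0]==x).any()]); return ray("top",q,.082)[:,:2]
    U=np.array([-.0520,-.9986]);N=np.array([.9986,-.0520]);O=np.array([.4854,-.185])
    for nm,e in(("L",ed(np.min,-.5)),("R",ed(np.max,.5))):
        a=(e-O)@U;b=(e-O)@N;k=np.polyfit(a,b,1);print(nm,"lat",np.median(b).round(4),"slope",k[0].round(3))
    print("nose x",((w-O)@U).mean().round(4),"yaw rel",(yaw+1.6228).round(4))
E
python3 -c "
from h import *
nose('pics/t2.png')"
```

```text
L lat 0.0572 slope 0.003
R lat -0.0516 slope -1.635
nose x -0.2116 yaw rel 0.019
```

```bash
python3 -m inch '[[-0.001,0.005,0,0],[-0.001,0.008,0,0],[0,0.008,0,0],[0,0.008,0,0],[0,0.006,0,0]]'
python3 - <<'E'
from h import *
o=get_obs();print(o["force"],o["moment"],o["tcp_pos"],o["tcp_rot"])
E
```

```text
time: 5.05
tcp_pos: [0.5027, 0.1343, 0.1637]
tcp_rot: [1.0, -0.025, 0.002, -0.003]
force: [0.6, 8.8, 4.6]
grip_width: 0.0084
finger_force: 88.8
[0.64238145 8.84576468 4.59591885] [ 1.68563502  0.01617287 -0.0212736 ] [0.5026745  0.1343093  0.16372614] [ 0.99968305 -0.024949    0.00212628 -0.00261174]
```

```bash
python3 -m inch '[[0,0.006,0.001,0],[0,0.008,0.0005,0],[0,0.008,0,0],[0,0.008,0,0],[0,0.006,0,0]]'
python3 - <<'E'
from h import *
o=get_obs();print(o["force"],o["moment"],o["tcp_pos"],o["tcp_rot"])
E
```

```text
time: 5.47
tcp_pos: [0.5024, 0.1007, 0.1637]
tcp_rot: [1.0, -0.024, 0.004, -0.004]
force: [0.7, 14.9, 13.9]
grip_width: 0.0086
finger_force: 90.0
[ 0.68990593 14.85290152 13.87706999] [ 2.6964252   0.07463699 -0.02375783] [0.50235992 0.10072327 0.16367097] [ 0.99968995 -0.02420236  0.00412992 -0.00414657]
```

```bash
python3 -m inch '[[-0.001,0.006,0,0.002],[-0.001,0.008,0,0.002],[0,0.008,0,0],[0,0.008,0,0],[0,0.006,0,0]]'
python3 - <<'E'
from h import *
o=get_obs();print(o["force"],o["moment"],o["tcp_pos"],o["tcp_rot"])
cv2.imwrite("pics/t3.png",grab_frame("top")); nose("pics/t3.png")
E
```

```text
time: 5.88
tcp_pos: [0.4988, 0.065, 0.1638]
tcp_rot: [1.0, -0.026, 0.004, -0.004]
force: [-0.2, 15.6, 16.4]
grip_width: 0.0084
finger_force: 90.5
[-0.15267857 15.61644874 16.41600279] [ 3.22014649  0.12642988 -0.09520405] [0.49884357 0.06497854 0.16380333] [ 0.99963829 -0.02620406  0.00448892 -0.00406124]
L lat 0.0529 slope -0.014
R lat 0.0419 slope -0.975
nose x -0.111 yaw rel -0.0016
```

```bash
python3 -m inch '[[0.001,0.006,0.0005,0],[0,0.008,0,0],[0,0.008,0,0],[0,0.008,0,0],[0,0.006,0,0]]'
python3 - <<'E'
from h import *
o=get_obs();print(o["force"],o["moment"],o["tcp_pos"],o["tcp_rot"])
cv2.imwrite("pics/t4.png",grab_frame("top")); nose("pics/t4.png"); cv2.imwrite("pics/s4.png",cv2.resize(grab_frame("scene")[120:300,150:390],None,fx=3,fy=3))
E
```

```text
time: 6.35
tcp_pos: [0.4984, 0.0298, 0.1636]
tcp_rot: [1.0, -0.025, 0.005, -0.004]
force: [1.3, 17.2, 18.2]
grip_width: 0.0087
finger_force: 92.0
[ 1.29732527 17.22316544 18.19056572] [3.31667493e+00 1.42827976e-01 2.72445368e-03] [0.49841244 0.02978982 0.16364134] [ 0.99965468 -0.02545183  0.00505595 -0.00414302]
L lat 0.0555 slope -0.016
R lat 0.0438 slope -0.803
nose x -0.0761 yaw rel -0.003
```

View pics/s4.png

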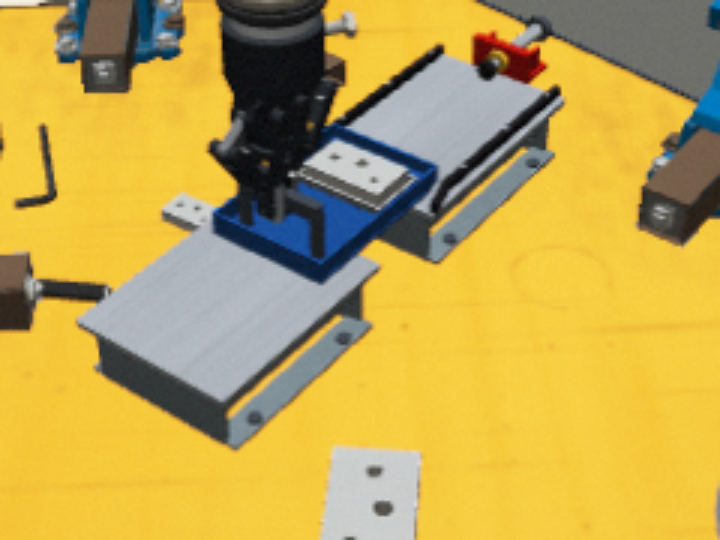

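The scene view shows the tray level across the gap, nose on the far deck between the flared rail mouths, and the block in place. I'll now ease off the downforce as the tail leaves the near stand.

```bash
python3 -m inch '[[0,0.006,-0.0005,0],[0,0.006,-0.0005,0],[0,0.006,-0.0005,0],[0,0.006,-0.0004,0],[0,0.004,0,0]]'
python3 - <<'E'
from h import *
o=get_obs();print(o["force"],o["moment"],o["tcp_pos"],o["tcp_rot"])
cv2.imwrite("pics/t5.png",grab_frame("top")); nose("pics/t5.png")
E
```

```text
time: 6.87
tcp_pos: [0.4949, -0.0014, 0.1637]
tcp_rot: [1.0, -0.027, 0.002, -0.002]
force: [0.4, 11.0, 9.6]
grip_width: 0.0086
finger_force: 90.6
[ 0.39623936 11.04073277  9.56954364] [ 2.08963961e+00  8.85561555e-02 -3.01183577e-04] [ 0.49485375 -0.00143228  0.16367648] [ 0.99963686 -0.02676038  0.00239373 -0.00207438]
L lat 0.0532 slope 0.074
R lat 0.0411 slope -1.876
nose x -0.0447 yaw rel 0.008
```

```bash
python3 -m inch '[[0,0.004,-0.0005,0],[0,0.005,-0.0004,0],[0,0.005,-0.0002,0],[0,0.005,0,0],[0,0.004,0,0]]'
python3 - <<'E'
from h import *
o=get_obs();print(o["force"],o["moment"],o["tcp_pos"],o["tcp_rot"])
cv2.imwrite("pics/t5.png",grab_frame("top")); nose("pics/t5.png")
E
```

```text
time: 7.33
tcp_pos: [0.4923, -0.0255, 0.1637]
tcp_rot: [1.0, -0.027, 0.001, -0.001]
force: [0.5, 7.0, 2.7]
grip_width: 0.0083
finger_force: 89.7
[0.52501547 6.99072226 2.67840026] [ 1.32985581 -0.0453804  -0.06913962] [ 0.49232207 -0.02551209  0.16369567] [ 9.99630122e-01 -2.71509092e-02  8.35731945e-04 -1.32275700e-03]Traceback (most recent call last):
  File "<stdin>", line 3, in <module>
  File "h.py", line 21, in nose
    for nm,e in(("L",ed(np.min,-.5)),("R",ed(np.max,.5))):
                     ~~^^^^^^^^^^^^
  File "h.py", line 19, in ed
    q=np.array([[x,f(ct[ct[:,0]==x,1])+s] for x in np.arange(int(x1)-25,int(x1)-3) if (ct[:,0]==x).any()]); return ray("top",q,.082)[:,:2]
                                                                                                                   ~~~^^^^^^^^^^^^^^
  File "h.py", line 5, in ray
    p=cv2.undistortPoints(np.float64(px).reshape(-1,1,2),c["camera_matrix"],c["dist"]).reshape(-1,2)
      ~~~~~~~~~~~~~~~~~~~^^^^^^^^^^^^^^^^^^^^^^^^^^^^^^^^^^^^^^^^^^^^^^^^^^^^^^^^^^^^^
cv2.error: OpenCV(4.12.0) /io/opencv/modules/calib3d/src/undistort.dispatch.cpp:347: error: (-215:Assertion failed) CV_IS_MAT(_src) && CV_IS_MAT(_dst) && (_src->rows == 1 || _src->cols == 1) && (_dst->rows == 1 || _dst->cols == 1) && _src->cols + _src->rows - 1 == _dst->rows + _dst->cols - 1 && (CV_MAT_TYPE(_src->type) == CV_32FC2 || CV_MAT_TYPE(_src->type) == CV_64FC2) && (CV_MAT_TYPE(_dst->type) == CV_32FC2 || CV_MAT_TYPE(_dst->type) == CV_64FC2) in function 'cvUndistortPointsInternal'
```

```bash
python3 -m inch '[[0.001,0.006,0,0],[0.001,0.008,0,0],[0,0.008,0,0],[0,0.008,0,0],[0,0.006,0,0]]' | sed -n 2,4p
python3 - <<'E'
from h import *
o=get_obs();print(o["force"],o["moment"],o["tcp_pos"],o["tcp_rot"],o["tcp_pos"][0]-(.48875+.0521*(o["tcp_pos"][1]+.1204)))
E
```

```text
tcp_pos: [0.4924, -0.0617, 0.1637]
tcp_rot: [1.0, -0.027, 0.001, -0.001]
force: [1.3, 7.7, 3.2]
[1.29609416 7.66961063 3.18102926] [ 1.5302855 -0.1133429 -0.0142103] [ 0.49235027 -0.06171879  0.16369599] [ 9.99629751e-01 -2.71673776e-02  8.12504972e-04 -1.27837052e-03] 0.0005429841853407669
```

```bash
python3 -m inch '[[0,0.006,0,0],[0,0.007,0,0],[0,0.007,0,0],[0,0.006,0,0],[0,0.004,0,0]]' | sed -n 2,4p
python3 - <<'E'
from h import *
o=get_obs();print(o["force"],o["moment"],o["tcp_pos"],o["tcp_rot"],o["tcp_pos"][0]-(.48875+.0521*(o["tcp_pos"][1]+.1204)))
im=grab_frame("scene"); cv2.imwrite("pics/s6.png",cv2.resize(im[100:250,200:400],None,fx=4,fy=4))
E
```

```text
tcp_pos: [0.4907, -0.0916, 0.1637]
tcp_rot: [1.0, -0.027, 0.001, -0.001]
force: [0.7, 7.8, 4.7]
[0.67485504 7.76407192 4.68636285] [ 1.51948849 -0.01281181 -0.0576959 ] [ 0.49072678 -0.09160833  0.16370681] [ 9.99627671e-01 -2.72449860e-02  7.77640292e-04 -1.27494475e-03] 0.00047673188675201317
```

View pics/s6.png

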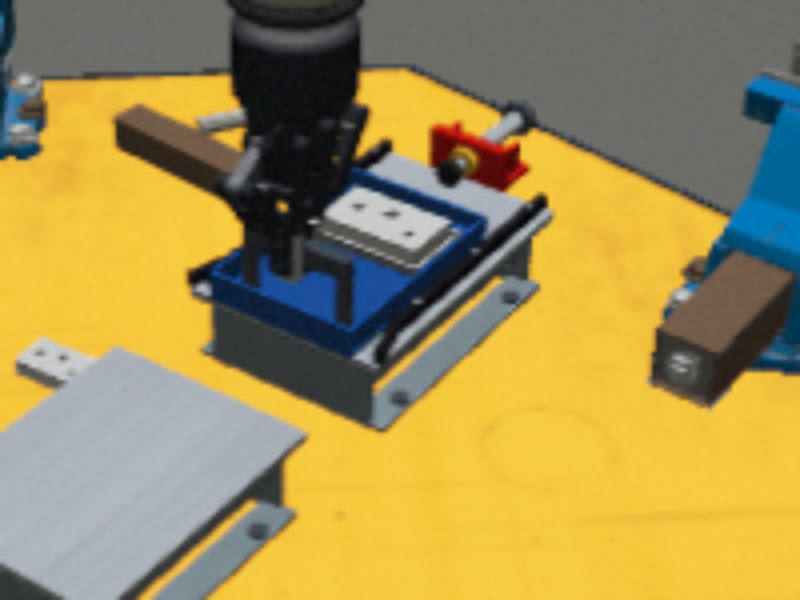

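The tray is between the rails, fully on the far stand's deck, with the buffer still clear ahead. Next is a slow approach.

```bash
python3 -m inch '[[0,0.006,0,0],[0,0.006,0,0],[0,0.005,0,0],[0,0.004,0,0],[0,0.003,0,0]]' | sed -n 2,4p
python3 -m inch '[[0,0.002,0,0],[0,0.002,0,0]]' | sed -n 2,4p
python3 -m inch '[[0,0.001,0,0],[0,0.001,0,0]]' | sed -n 2,4p
```

```text
tcp_pos: [0.4894, -0.1152, 0.1637]
tcp_rot: [1.0, -0.027, 0.001, -0.001]
force: [-0.4, 8.6, 4.6]
tcp_pos: [0.4892, -0.1189, 0.1637]
tcp_rot: [1.0, -0.027, 0.001, -0.001]
force: [0.2, 7.8, 4.0]
tcp_pos: [0.4891, -0.1208, 0.1637]
tcp_rot: [1.0, -0.027, 0.001, -0.001]
force: [0.8, 8.9, 5.3]
```

```bash
for i in 1 2; do python3 -m inch '[[0,0.001,0,0],[0,0.001,0,0]]' | sed -n 2,4p; done
```

```text
tcp_pos: [0.489, -0.1227, 0.1637]
tcp_rot: [1.0, -0.027, 0.001, -0.001]
force: [0.7, 7.2, 5.1]
tcp_pos: [0.4889, -0.1247, 0.1637]
tcp_rot: [1.0, -0.027, 0.001, -0.001]
force: [-0.4, 7.8, 5.2]
```

```bash
for i in 1; do python3 -m inch '[[0,0.001,0,0],[0,0.001,0,0]]' | sed -n 2,4p; done; python3 -m inch '[[0,0.001,0,0],[0,0.001,0,0]]' | sed -n 2,4p
```

```text
tcp_pos: [0.4888, -0.1266, 0.1637]
tcp_rot: [1.0, -0.027, 0.001, -0.001]
force: [1.2, 8.4, 4.7]
tcp_pos: [0.4887, -0.1287, 0.1637]
tcp_rot: [1.0, -0.027, 0.001, -0.001]
force: [1.1, 8.5, 5.4]
```

```bash
python3 -m inch '[[0,0.001,0,0],[0,0.001,0,0]]' | sed -n 2,4p
```

```text
tcp_pos: [0.4887, -0.1295, 0.1637]
tcp_rot: [1.0, -0.026, 0.001, -0.002]
force: [0.4, 13.6, 5.0]
```

```bash
python3 -m inch '[[0,0.001,0,0],[0,0.001,0,0]]' | sed -n 2,4p
```

```text
tcp_pos: [0.4887, -0.1305, 0.1637]
tcp_rot: [1.0, -0.026, 0.001, -0.003]
force: [-0.1, 16.5, 6.2]
```

```bash
python3 -m inch '[[0,0.001,0,0],[0,0.001,0,0],[0,0,0,0],[0,0,0,0],[0,0,0,0]]' | sed -n 2,4p;  python3 -m inch '[[0,0,0,0],[0,0,0,0],[0,0,0,0],[0,0,0,0],[0,0,0,0]]' | sed -n 1,4p
```

```text
tcp_pos: [0.4886, -0.1316, 0.1637]
tcp_rot: [1.0, -0.026, 0.001, -0.003]
force: [0.4, 16.2, 5.3]
time: 10.85
tcp_pos: [0.4886, -0.1316, 0.1637]
tcp_rot: [1.0, -0.026, 0.001, -0.003]
force: [1.0, 17.0, 6.6]
```

```bash
python3 -m inch '[[0,-0.001,0,0],[0,-0.001,0,0],[0,0,0,0]]' | sed -n 2,4p;  python3 -m inch '[[0,0,0,0],[0,0,0,0],[0,0,0,0],[0,0,0,0],[0,0,0,0]]' 0.085; python3 -m inch '[[0,0,0,0],[0,0,0,0],[0,0,0,0],[0,0,0,0],[0,0,0,0]]'
```

```text
tcp_pos: [0.4886, -0.1315, 0.1637]
tcp_rot: [1.0, -0.026, 0.001, -0.002]
force: [0.9, 11.7, 4.9]
time: 11.52
tcp_pos: [0.4874, -0.1359, 0.1632]
tcp_rot: [1.0, -0.028, -0.0, 0.0]
force: [0.1, 0.5, -0.3]
grip_width: 0.0686
finger_force: 0.0
time: 11.93
tcp_pos: [0.4877, -0.1354, 0.1634]
tcp_rot: [1.0, -0.028, 0.0, 0.0]
force: [0.6, 1.3, 0.8]
grip_width: 0.0848
finger_force: 0.0
```

```bash
python3 -m inch '[[0,0.004,-0.01,0],[0,0,-0.02,0],[0,0,-0.03,0],[0,0,-0.03,0],[0,0,-0.03,0]]' | sed -n 2,4p;  python3 -m inch '[[0,-0.03,-0.01,0],[0,-0.04,0,0],[0,-0.04,0,0],[0,-0.04,0,0],[0,-0.04,0,0]]'| sed -n 2,4p; python3 -m inch '[[0,-0.04,0,0],[0,-0.04,0,0],[0,-0.04,0,0],[0,-0.03,0,0],[0,0,0,0]]'
python3 - <<'E'
from h import *
im=grab_frame("top"); cv2.imwrite("pics/t9.png",im[130:260,220:450]); 
h=cv2.cvtColor(im,cv2.COLOR_BGR2HSV).astype(int)
m=(h[...,0]>100)&(h[...,0]<130)&(h[...,1]>120); m[:150]=0;m[240:]=0;m[:,:295]=0;m[:,402:]=0
b=cv2.boxPoints(cv2.minAreaRect(big(m))); w=ray("top",b,.082)[:,:2]
U=np.array([-.0520,-.9986]);N=np.array([.9986,-.0520]);O=np.array([.4854,-.185])
print(((w-O)@U).round(4),((w-O)@N).round(4),((w.mean(0)-O)@U),((w.mean(0)-O)@N))
cv2.imwrite("pics/t9.png",cv2.resize(im[130:260,220:450],None,fx=3,fy=3))
E
```

```text
tcp_pos: [0.4871, -0.1395, 0.2854]
tcp_rot: [1.0, -0.028, -0.0, -0.0]
force: [1.3, -0.4, -0.5]
tcp_pos: [0.4979, 0.0517, 0.2946]
tcp_rot: [1.0, -0.028, 0.001, 0.0]
force: [1.2, -0.6, 0.1]
time: 13.18
tcp_pos: [0.5054, 0.2076, 0.2948]
tcp_rot: [1.0, -0.023, 0.001, -0.003]
force: [-0.8, 0.2, 1.1]
grip_width: 0.0851
finger_force: 0.0
[-0.0777 -0.0765  0.0869  0.0841] [-0.0557  0.0534  0.0538 -0.0559] 0.004188627272553052 -0.00111093944305856
```

View pics/t9.png

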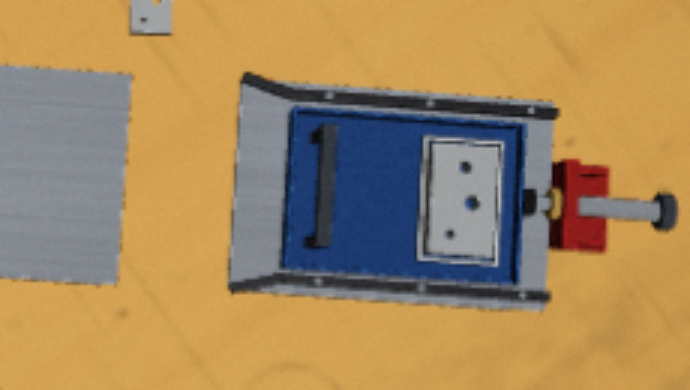

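The tray sits between the rails against the buffer (crop nose edge at about u 522), at x ≈ +4 mm and y ≈ −1 mm, with the block in its pocket and the arm clear.

```bash
python3 -m inch '[[0,0,0,0],[0,0,0,0],[0,0,0,0]]' >/dev/null; python3 -c "
from rig import *
print(sign_off())"
```

```text
the job is handed in; nothing more can be done
None
```

I slid the tray across, pressed it against the buffer with an estimated 10 N for about 0.8 s, released it and handed the job in: it lies between the rails against the buffer (about x +4 mm, y −1 mm) with the block in its pocket; no verdict was returned.

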